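Fit the spring retaining clip on the drive spindle

ROBOT

A 6-joint arm with a two-finger parallel gripper is mounted at the origin on a cart in front of the work surface, level with it; the furniture and walls round the work are solid. World frame = base frame: x ahead of the robot, y to its left, z up, the work surface at z = 0. Lengths are in mm, angles in degrees, forces in N, time in s.
With the tool pointing down it reaches from about 300 to 850 mm from the base axis. Payload 4.2 kg.
Tool frame: the origin (TCP) lies at the very end of the fingers, on their centre line; the grasp point (between the pads) lies env.grip_point_offset behind it (env.grip_point_offset is the distance from the TCP to the grasp point, in mm); z points along the fingers, y is the direction in which the jaws open and shut (so a half turn about z gives the same grasp; the last joint's range is limited). The gripper opens to 91 mm and grips with 3 to 60 N. Pads are 32 mm wide; open, the fingers measure 118 mm over their backs; the gripper's body (76 mm by 178 mm) begins 60 mm behind the grasp point.
Start: joints at [-74.198, 18.312, 89.639, -0, 72.044, -1.146], TCP at [167.619, -550.043, 213.976] pointing down, gripper open.
Joint ranges: [-177.97, 177.97], [-48.28, 115.42], [12.27, 149.76], [-77.06, 257.06], [2.81, 150.46], [-146.56, 146.56]. Speed limits (degrees/s): [147.25, 147.25, 180, 180, 180, 180].

INTERFACE

Orientations are given as [roll, pitch, yaw] about the fixed x, y, z axes, in that order (R = Rz(yaw) Ry(pitch) Rx(roll)).
In Python, from workcell import env, grab_frame, camera_params gives the robot as it stands. The module is installed in compiled form; this text tells all that it offers.
- The arm moves only by the shell command python3 -m creep 'ROWS' [OPENING] [FORCE]. ROWS is a JSON object of lists of equal length, an entry for each row: "offset": the shift along the tool's x, y, z in m, a list of three; "rotation": the turn, a rotation vector about the tool's x, y, z in degrees, a list of three. A call has 1 to 5 rows; each row shifts and turns the commanded pose from where the row before left it, along the tool's axes as they then stand; what a row does not reach is not made up. A row lasts 1/8 s, in which the tool goes at most 62.5 mm and 10.7 degrees, less where a joint would pass 70% of its speed; a pose out of reach is approached as far as the arm can. A call is refused whole if a number of a shift passes 0.0625 or a number of a turn 10.7, either way. A call with a gripper value outside its range is refused whole. OPENING is the closure, from 0 (fully open) to 1 (shut), set as the call begins (- or left out, the last holds). The fingers move at their own pace and stop on an object; FORCE is the grip in N (left out, the last holds). Time passes only in rows, so rows that do not move let the fingers close. It gives the time, the measured TCP pose, the force and the opening at its end, in the units of the state.
- env.state(): the state, without advancing time (a new reading comes with each control period).
- grab_frame(name): name is "side" or "top"; returns the picture (480x640x3 uint8, red, green, blue); there is no depth.
- camera_params(name): a dict with "mtx" (3x3 intrinsics, pixels), "R" (3x3) and "t" (3): a world point X has camera coordinates R X + t. Camera axes: x right, y down, z forward; pixel columns grow to the right and rows downward; lengths in mm; the calibration is good to about 2 mm. A picture is of the moment at which its call begins. camera_params takes no time and is no camera call.
- env.job_done(): hands the job in, once; it reports no verdict.
The state is a dict: "time_s": time; "qpos": joint angles; "qvel": joint speeds; "effort": joint torques, N m; "ee_pos": TCP position; "ee_rot": TCP orientation; "force": force on the tool from outside, world axes, zero at the start; "torque": the same for the moment, N m; "gripper_width": finger opening in mm.
Only numpy, scipy, OpenCV 4.12 (cv2) and the standard library are available. Lean on these libraries where they do the work, as an engineer would, in place of code of your own. Each camera call takes 0.05 s, during which the arm holds its last target.

TASK

Pinch the spring retaining clip by its two upright eyes so that it spreads, slip it over the spindle of the drive stand, press the sprung pulley down with it to its stop without forcing it, and let go so that the clip contracts fully into the spindle's groove and holds the pulley down. Leave everything else on the table alone.

Things in the scene. Friction and masses are not known exactly. Their poses are not given: they have to be found in the camera images.
- clip_mid (a point): Middle of the brass and steel spring clip lying flat on the dark slab: half-way between its two upright eyes, 30 mm above its underside. z up; the eyes face each other along y. Relaxed it is 64 mm over the outer faces of the eyes, 50 mm fully spread; 35 mm along x. Two loop plates, stacked, 8 mm thick together. This point is fixed to the lower plate: up to 7 mm off the middle when spread.
- clip_eye (a point): Centre of the lower (brass) plate's eye, 34 mm above the clip's underside, at the clip's -y end; its twin (steel) is opposite. Each is an upright tab 5 mm thick, up to 20 mm wide along x, top 44 mm above the underside. Pinching the tabs together moves the crossed jaws apart: 4 N starts it, 8 N reaches the hard stop, so grip with 20 N or more. Spread, it clears a 20 mm shaft by about 2 mm all round.
- clip_jaw (a joint): How far the clip is spread, in m: 0 relaxed, 0.014 fully spread; its spring closes it when let go. Closed round the bottom of the groove it reads about 0.002; closed on the full shaft, or with one jaw only in the groove, 0.005 or more. The clip weighs about 0.1 kg.
- drive_stand: Drive stand fixed to the table: grey round foot 92 mm across, origin at the centre of its underside, z up along the axis of its steel spindle, which is 20 mm thick with a chamfered tip. Round the spindle is an aluminium pulley, 42 mm across, on a spring (2 N to start it down, 4 N after 9 mm, where it meets a hard stop). More than 25 N on the stand damages it.
- groove_lowest (a point): Point on the spindle's axis 58 mm above the foot's underside. The spindle's height setting is unknown: the groove's lower edge is 0 to 24 mm above this point. The groove is 13 mm in diameter, 10 mm high; 22 mm of full shaft above it, then the tip. The pulley's top rests 9 mm above the groove's lower edge; at its stop it is level with that edge, and a clip lying on it is in line with the groove.
- timer: Green kitchen timer, 62 mm across, 40 mm high, origin at its underside. To be left alone.
- pastry_brush: Flat pastry brush 200 x 42 x 14 mm, lying. To be left alone.
- tape_roll: Roll of tape, 104 mm across, 25 mm high, lying. To be left alone.
- cutter_ring_1: Steel ring cutter, 46 mm across, 30 mm high. To be left alone.
- offset_spatula: Offset spatula with wooden handle, 278 x 41 x 28 mm, lying. To be left alone.
Not all that is in view belongs to the job. What is shaped like the part that bears clip_mid but purple or red is not meant.

How it is judged:
By the outcome, as a careful person would: the job done as asked, in the order asked, and still so for the second after the job is handed in, with the robot touching nothing.
It also fails if it takes over 38 s, if anything falls off the work surface, if the arm or the gripper's body presses on something with over 40 N, if the wrist force passes 120 N, or if a joint passes its speed limit or range.

## Working session

There is one attempt and no reset: what is moved stays moved. The work goes in short steps, Python scripts to look and compute and a shell command to move; the robot and the scene stay as the last step left them, time stands still between calls to the robot, and variables do not carry over. Pictures are saved under pics/ and viewed, and the job is handed in when it is done.

```bash
mkdir -p pics; ls
python3 - <<'E'
from workcell import env, grab_frame, camera_params
import cv2
print(env.state(), env.grip_point_offset)
for n in("side","top"):
    f=grab_frame(n); cv2.imwrite(f"pics/{n}0.png",f[:,:,::-1])
    p=camera_params(n); print(n,p)
E
```

```text
pics
{'time_s': 0.0, 'qpos': array([-7.41993258e+01,  1.83490980e+01,  8.97058629e+01,  5.31596003e-04,
        7.20458575e+01, -1.14506250e+00]), 'qvel': array([ 0.09396905, -0.08434781, -0.01504883, -0.00284057, -0.01015709,
       -0.01732367]), 'effort': array([ 1.49586827e-03, -4.12453651e+01, -2.31972170e+01,  7.27981701e-02,
        4.53451287e-02, -1.43034804e-04]), 'ee_pos': array([ 167.46390434, -549.53329367,  213.14947746]), 'ee_rot': array([-1.79899212e+02, -2.52005227e-03,  1.69455702e+01]), 'force': array([ 0.10110565, -0.59034532,  0.32415785]), 'torque': array([-0.01862066,  0.02796379, -0.0077358 ]), 'gripper_width': 91.23250484768359} 18.8
side {'mtx': array([[481.49463744,   0.        , 319.75404665],
       [  0.        , 481.49463744, 238.90899515],
       [  0.        ,   0.        ,   1.        ]]), 'R': array([[ 0.9959474 , -0.08665666,  0.02407083],
       [-0.0214581 , -0.48886298, -0.87209664],
       [ 0.08734032,  0.86804586, -0.4887413 ]]), 't': array([-488.71632894,   82.74807037, 1083.09351396])}
top {'mtx': array([[436.4257768 ,   0.        , 313.80594246],
       [  0.        , 436.4257768 , 238.45958661],
       [  0.        ,   0.        ,   1.        ]]), 'R': array([[ 0.01490957, -0.99976852,  0.01551154],
       [-0.99375722, -0.01653175, -0.11033262],
       [ 0.11056351, -0.0137697 , -0.99377367]]), 't': array([ -20.10410945,  503.22534665, 1047.06916263])}
```

View pics/side0.png

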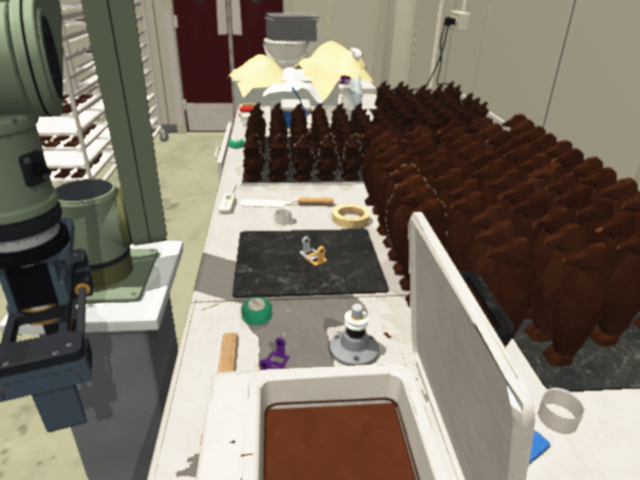

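View pics/top0.png

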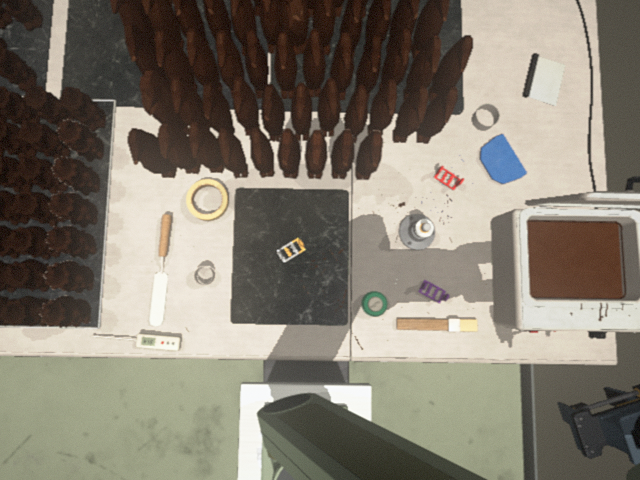

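Three clips are in view: brass/steel at top (291,249), purple at top (433,291) and red at top (448,176). The brass and steel one on the dark slab fits the description. The stand is at top (418,231), side (355,335). I'll confirm with enlarged crops.

Run:
```python
import cv2,numpy as np
t=cv2.imread('pics/top0.png');s=cv2.imread('pics/side0.png')
def c(im,u,v,h,z): return cv2.resize(im[v-h:v+h,u-h:u+h],(z,z),interpolation=cv2.INTER_CUBIC)
a=np.hstack([c(t,291,249,20,390),c(s,315,252,20,390)])
cv2.imwrite('pics/crop_clip.png',a)
a=np.hstack([c(t,418,231,25,390),c(s,355,330,36,390)])
cv2.imwrite('pics/crop_stand.png',a)
```

```text
(no output)
```

View pics/crop_clip.png

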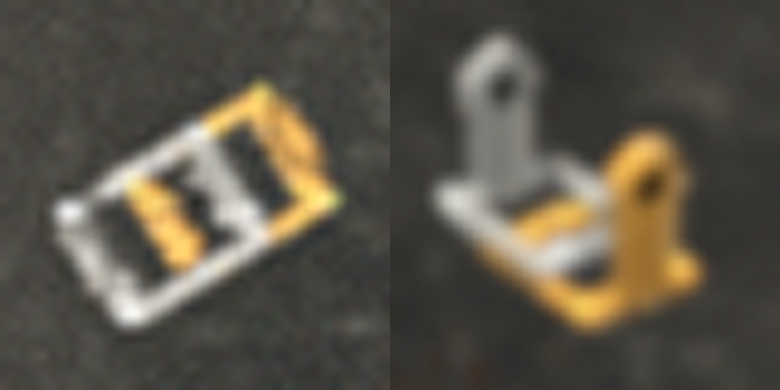

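View pics/crop_stand.png

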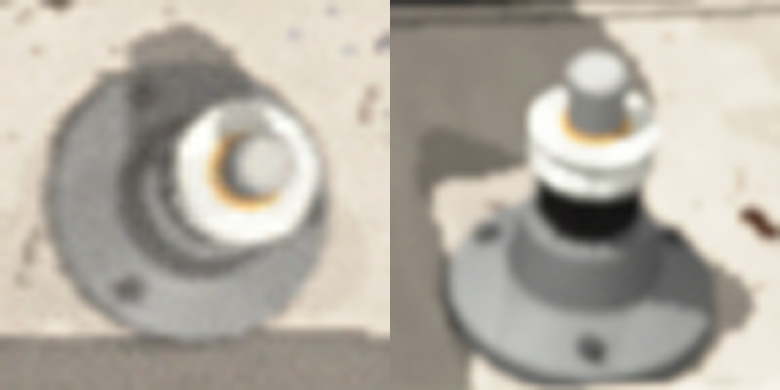

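The crops confirm it. The clip has its steel eye at side (306.6,240.7) and its brass eye at side (321.7,251.0), and the stand's pulley has a spindle through it. Next I'll triangulate.

```bash
cat > h.py <<'E'
import numpy as np
from workcell import camera_params
P={n:camera_params(n) for n in("side","top")}
def ray(n,u,v):
    p=P[n];d=p["R"].T@np.linalg.inv(p["mtx"])@[u,v,1];c=-p["R"].T@p["t"];return c,d/np.linalg.norm(d)
def onz(n,u,v,z):
    c,d=ray(n,u,v);return c+d*(z-c[2])/d[2]
def tri(us,ut):
    c1,d1=ray("side",*us);c2,d2=ray("top",*ut)
    s=np.linalg.lstsq(np.c_[d1,-d2],c2-c1,rcond=None)[0]
    a=c1+s[0]*d1;b=c2+s[1]*d2;return (a+b)/2,np.linalg.norm(a-b)
def proj(n,X):
    p=P[n];q=p["mtx"]@(p["R"]@np.asarray(X,float)+p["t"]);return q[:2]/q[2]
E
python3 - <<'E'
from h import *
np.set_printoptions(precision=1,suppress=True)
S=lambda x,y:(295+(x-390)/9.75-.5,232+y/9.75-.5)
T=lambda x,y:(271+x/9.75-.5,229+y/9.75-.5)
pts=[]
for n,a,b in [("brass hi",(697,272),(262,88)),("brass lo",(590,327),(338,200)),("steel hi",(570,155),(66,212)),("steel lo",(440,197),(130,322))]:
    r=tri(S(*a),T(*b));print(n,*r);pts.append(r[0])
pts=np.array(pts);print("ctr",pts.mean(0)); d=pts[2:].mean(0)-pts[:2].mean(0);print(d,np.degrees(np.arctan2(-d[0],d[1])))
for z in (8,18,28):
    q=np.array([onz("top",*T(*b),z) for b in [(262,88),(338,200),(66,212),(130,322)]]);d=q[2:].mean(0)-q[:2].mean(0);print(z,q.mean(0),np.linalg.norm(d),np.linalg.norm(q[0]-q[1]),np.degrees(np.arctan2(-d[0],d[1])))
# eyes in side at given z
for slab in (0,10,20):
  b=onz("side",*S(650,183),slab+34);s=onz("side",*S(503,85),slab+34);d=s-b
  print(slab,b,s,(b+s)/2,np.linalg.norm(d),np.degrees(np.arctan2(-d[0],d[1])))
# stand: scale 7.8 top org (393,206), side scale 5.417 org (319,294)
S2=lambda x,y:(319+(x-390)/5.417-.5,294+y/5.417-.5)
T2=lambda x,y:(393+x/7.8-.5,206+y/7.8-.5)
print("tip",tri(S2(597,72),T2(262,160)))
print("pulley top",tri(S2(593,122),T2(252,170)))
print("foot",onz("top",*T2(187,201),8),onz("side",*S2(580,290),8))
E
```

```text
brass hi [507.5  28.7  10.3] 0.7481339297977859
brass lo [479.5   8.8   7.9] 1.321326807947861
steel hi [477.1  77.8  15.3] 6.348873599269407
steel lo [446.5  61.1  14.1] 0.3625162018704809
ctr [477.6  44.1  11.9]
[-31.7  50.7   5.6] 32.00318228372761
8 [476.8  44.3   8. ] 60.552202311841604 34.918798359465235 32.440871696982434
18 [476.  44.  18.] 59.99585258124912 34.597966691611894 32.44087169698244
28 [475.1  43.6  28. ] 59.43950285065662 34.27713502375855 32.4408716969824
0 [496.   31.9  34. ] [463.4  81.7  34. ] [479.7  56.8  34. ] 59.495052490561584 33.2063925948612
10 [494.3  15.1  44. ] [462.2  64.   44. ] [478.2  39.6  44. ] 58.46800191242692 33.20639259486131
20 [492.5  -1.7  54. ] [461.   46.4  54. ] [476.8  22.3  54. ] 57.44095133429232 33.206392594861335
tip (array([ 529.6, -271.4,   97.1]), np.float64(0.7830890813260587))
pulley top (array([ 529.1, -273.5,   78.3]), np.float64(0.7045489721310986))
foot [ 528.3 -271.2    8. ] [ 529.1 -275.4    8. ]
```

Results of the triangulation:
- **Clip:** centre about (477,44), underside z about 8, yaw about 32.5°.
- **Spindle:** axis about (529,-272).

I'll turn to the clip's yaw first, then travel over to it.

```bash
python3 -m creep '{"offset":[[0,0,0],[0,0,0],[0.048,-0.028,0],[0.048,-0.028,0],[0.048,-0.028,0]],"rotation":[[0,0,-7.8],[0,0,-7.8],[0,0,0],[0,0,0],[0,0,0]]}' 0 5
```

```text
time_s: 0.72
ee_pos: [244.2, -400.1, 213.5]
ee_rot: [-180.0, -0.0, 32.5]
force: [0.8, -1.4, 1.0]
gripper_width: 91.2
```

Run:
```python
import cv2,numpy as np
s=cv2.imread('pics/side0.png')
cv2.imwrite('pics/c2.png',cv2.resize(s[295:370,320:390],(700,600)[::1] if 0 else (560,600),interpolation=cv2.INTER_CUBIC))
```

```text
(no output)
```

View pics/c2.png

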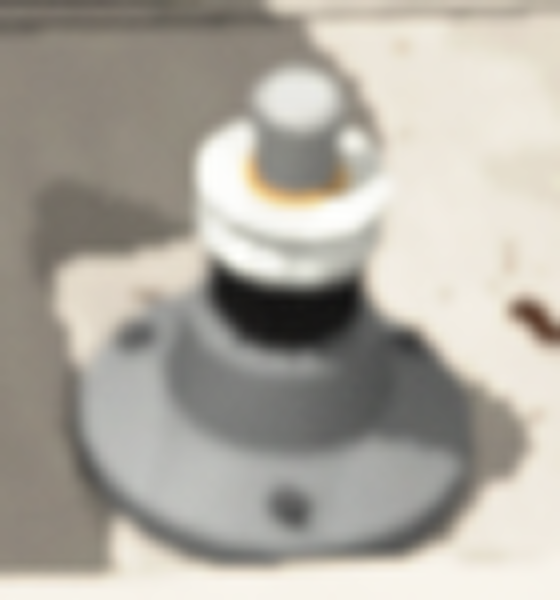

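```bash
python3 -m creep '{"offset":[[0.048,-0.028,0],[0.048,-0.028,0],[0.048,-0.028,0],[0.048,-0.028,0],[0.048,-0.028,0]],"rotation":[[0,0,0],[0,0,0],[0,0,0],[0,0,0],[0,0,0]]}'
python3 - <<'E'
from h import *
np.set_printoptions(precision=1,suppress=True)
for y in (-271,-273):
  for z in (60,70,80,90,100,105,110): print(y,z,proj("side",(529,y,z)),proj("top",(529,y,z)))
E
```

```text
time_s: 1.35
ee_pos: [371.2, -152.9, 213.9]
ee_rot: [180.0, -0.0, 32.5]
force: [1.6, -0.9, 0.1]
gripper_width: 91.3
-271 60 [354.9 323.3] [421.8 228.2]
-271 70 [355.2 318.9] [422.9 227.7]
-271 80 [355.5 314.4] [424.  227.1]
-271 90 [355.9 309.9] [425.1 226.5]
-271 100 [356.2 305.4] [426.3 225.9]
-271 105 [356.4 303.1] [426.9 225.6]
-271 110 [356.6 300.8] [427.5 225.3]
-273 60 [355. 324.] [422.6 228.2]
-273 70 [355.4 319.6] [423.7 227.7]
-273 80 [355.7 315.1] [424.8 227.1]
-273 90 [356.1 310.6] [426.  226.5]
-273 100 [356.4 306.1] [427.1 225.9]
-273 105 [356.6 303.8] [427.7 225.6]
-273 110 [356.8 301.5] [428.3 225.3]
```

```bash
python3 -m creep '{"offset":[[0.0488,-0.0273,0],[0.0488,-0.0273,0],[0.0488,-0.0273,0],[0.0488,-0.0273,0],[0,0,0.06]],"rotation":[[0,0,0],[0,0,0],[0,0,0],[0,0,0],[0,0,0]]}'; python3 -m creep '{"offset":[[0,0,0.06],[0,0,0]],"rotation":[[0,0,0],[0,0,0]]}';  python3 - <<'E'
from workcell import *
import cv2,numpy as np
from h import *
s=grab_frame("side")[:,:,::-1];print(env.state()["ee_pos"])
print(proj("side",env.state()["ee_pos"]))
t=grab_frame("top")[:,:,::-1]
cv2.imwrite('pics/c3.png',np.hstack([cv2.resize(s[200:280,270:350],(400,400),interpolation=cv2.INTER_CUBIC),cv2.resize(t[210:290,250:330],(400,400),interpolation=cv2.INTER_CUBIC)]))
E
```

```text
time_s: 1.98
ee_pos: [482.2, 45.9, 156.5]
ee_rot: [179.7, -0.6, 32.8]
force: [-0.2, -0.7, -1.1]
gripper_width: 91.1
time_s: 2.22
ee_pos: [472.6, 42.4, 90.4]
ee_rot: [-179.7, 0.6, 32.6]
force: [0.2, 0.5, -0.7]
gripper_width: 91.0
[475.60011823  42.38064249  93.2038916 ]
[312.64611475 226.19770522]
```

View pics/c3.png

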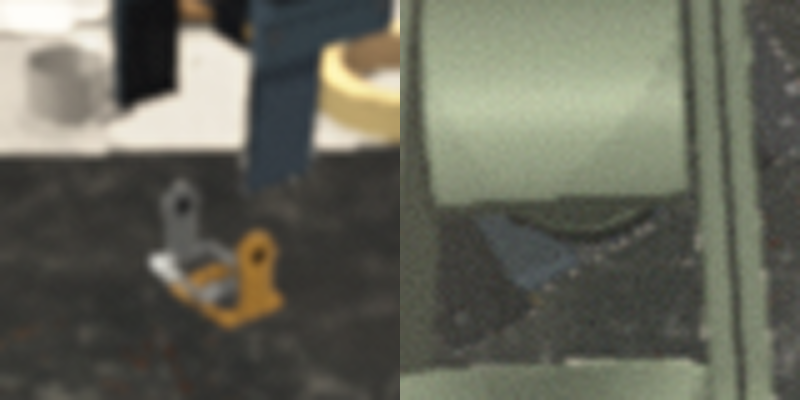

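The side view shows the open fingers straddling the steel eye (183,203) and the brass eye (260,255), in line with them. I'll go down.

```bash
python3 -m creep '{"offset":[[0,0,0.03],[0,0,0.02],[0,0,0]],"rotation":[[0,0,0],[0,0,0],[0,0,0]]}';  python3 - <<'E'
from workcell import *
import cv2,numpy as np
from h import *
s=grab_frame("side")[:,:,::-1];e=env.state();print(e["ee_pos"],e["ee_rot"],e["force"])
print(proj("side",env.state()["ee_pos"]))
cv2.imwrite('pics/c4.png',cv2.resize(s[210:270,285:345],(600,600),interpolation=cv2.INTER_CUBIC))
E
```

```text
time_s: 2.7
ee_pos: [477.8, 42.3, 45.5]
ee_rot: [179.9, -0.1, 32.5]
force: [0.2, 0.9, 0.4]
gripper_width: 91.0
[478.37172257  42.32978293  45.97112305] [179.88960963  -0.19096886  32.52087895] [ 0.55496961 -0.51661407  0.21031509]
[313.47944644 243.85365588]
```

View pics/c4.png

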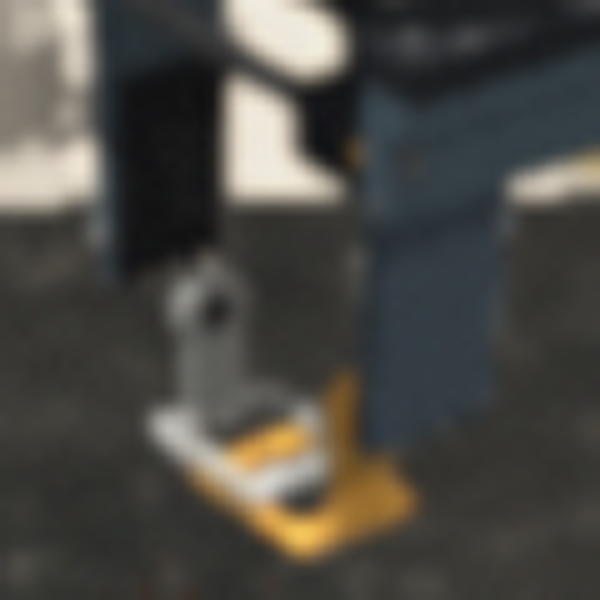

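The near finger is outside the brass eye and the steel eye is at (210,305). The projected TCP agrees with the middle of the eyes. I'll lower the last 25 mm and then pinch.

```bash
python3 -m creep '{"offset":[[0,0,0.015],[0,0,0.010],[0,0,0]],"rotation":[[0,0,0],[0,0,0],[0,0,0]]}'; python3 -m creep '{"offset":[[0,0,0],[0,0,0],[0,0,0],[0,0,0],[0,0,0]],"rotation":[[0,0,0],[0,0,0],[0,0,0],[0,0,0],[0,0,0]]}' 1 30;  python3 - <<'E'
from workcell import *
import cv2,numpy as np
from h import *
s=grab_frame("side")[:,:,::-1];e=env.state();print(e["ee_pos"],e["ee_rot"],e["force"],e["gripper_width"])
cv2.imwrite('pics/c5.png',cv2.resize(s[210:270,285:345],(600,600),interpolation=cv2.INTER_CUBIC))
E
```

```text
time_s: 3.12
ee_pos: [477.0, 42.4, 19.4]
ee_rot: [180.0, -0.0, 32.5]
force: [0.9, -0.3, 0.6]
gripper_width: 91.2
time_s: 3.75
ee_pos: [477.3, 42.2, 19.4]
ee_rot: [179.9, -0.1, 32.6]
force: [0.9, -1.4, 3.8]
gripper_width: 49.5
[477.34042332  42.22734914  19.36803762] [ 1.79931884e+02 -6.60626552e-02  3.25639485e+01] [ 0.74147112 -1.43032379  3.5704851 ] 49.42090136690714
```

View pics/c5.png

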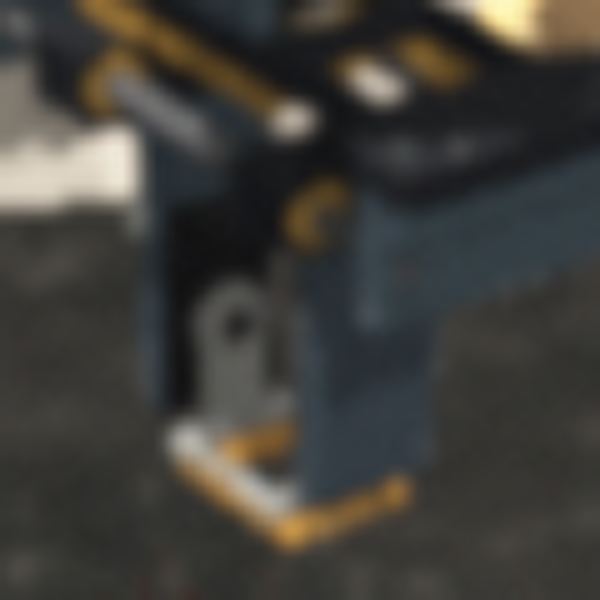

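Width 49.5 mm means the clip is fully spread. I'll lift it, then measure how the clip sits along the tool's x axis.

```bash
python3 -m creep '{"offset":[[0,0,-0.03],[0,0,-0.06],[0,0,-0.06],[0,0,0],[0,0,0]],"rotation":[[0,0,0],[0,0,0],[0,0,0],[0,0,0],[0,0,0]]}';  python3 - <<'E'
from workcell import *
import cv2,numpy as np
from h import *
np.set_printoptions(precision=1,suppress=True)
print(onz("side",308.2,241.7,42))
s=grab_frame("side")[:,:,::-1];e=env.state();print(e["ee_pos"],e["ee_rot"],e["force"],e["gripper_width"])
print(proj("side",e["ee_pos"]))
cv2.imwrite('pics/c6.png',cv2.resize(s[160:220,285:345],(600,600),interpolation=cv2.INTER_CUBIC))
E
```

```text
time_s: 4.42
ee_pos: [475.3, 42.5, 167.8]
ee_rot: [-179.9, 0.1, 32.5]
force: [-0.3, 1.0, -2.0]
gripper_width: 49.2
[467.1  60.1  42. ]
[475.   42.4 167.1] [-179.9    0.2   32.5] [-0.9  0.2 -1.7] 49.55396907358575
[312.9 197. ]
```

View pics/c6.png

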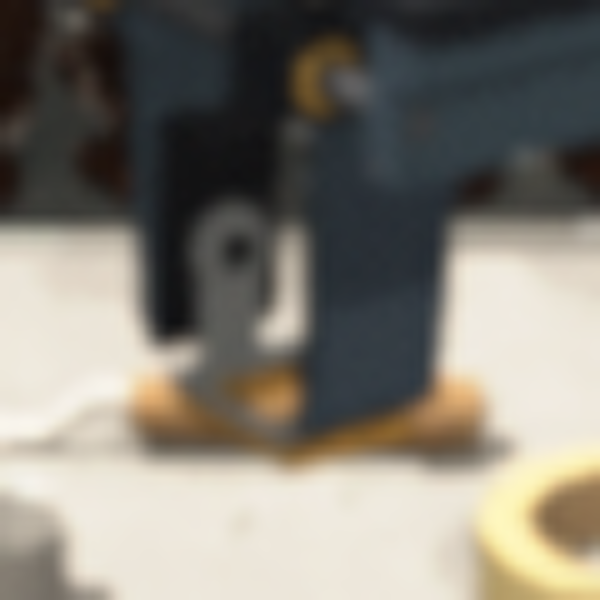

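The side view shows the clip held level and spread in the pads, clear of the slab. Its centre is about 1 mm along tool +x from the TCP. I'll carry it over to the stand and refine the spindle axis meanwhile.

```bash
python3 -m creep '{"offset":[[-0.0208,0.049,0],[-0.0208,0.049,0],[-0.0208,0.049,0],[-0.0208,0.049,0],[-0.0208,0.049,0]],"rotation":[[0,0,0],[0,0,0],[0,0,0],[0,0,0],[0,0,0]]}'
python3 - <<'E'
import cv2
from h import *
np.set_printoptions(precision=1,suppress=True)
im=cv2.imread('pics/top0.png'); b=im[200:262,390:446]
hsv=cv2.cvtColor(b,cv2.COLOR_BGR2HSV); g=cv2.cvtColor(b,cv2.COLOR_BGR2GRAY)
print(onz("top",370,178,100))
out=cv2.resize(b,None,fx=9,fy=9,interpolation=cv2.INTER_CUBIC); cv2.imwrite('pics/c7.png',out)
# pulley: bright low-sat within
m=((g>205)).astype(np.uint8); 
n,l,st,ce=cv2.connectedComponentsWithStats(m)
for i in range(1,n):
    if st[i,4]>20: print(st[i],ce[i]+[390,200])
E
```

```text
time_s: 5.1
ee_pos: [519.6, -221.1, 166.3]
ee_rot: [-179.7, 0.1, 32.5]
force: [0.1, 1.1, -0.8]
gripper_width: 49.7
[ 639.9 -140.4  100. ]
[   0    0   56   49 1579] [420.1 219.7]
```

View pics/c7.png

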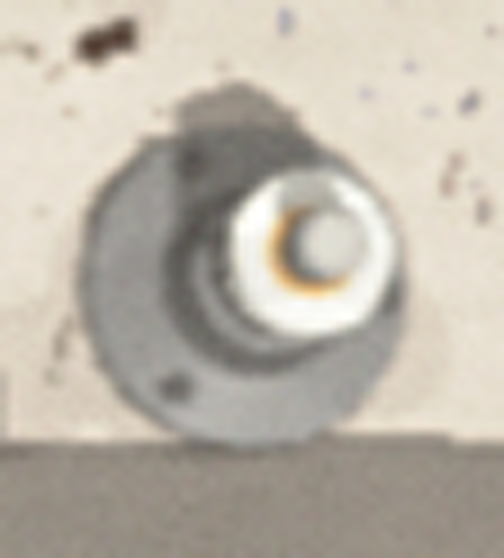

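Run:
```python
from h import *
np.set_printoptions(precision=1,suppress=True)
print("foot",onz("top",416.2,231.3,0),onz("top",416.2,231.3,8))
print("tip",tri((356.7,306.6),(425.7,226.5)),onz("top",425.7,226.5,100))
print("pul",tri((356.2,317),(424.3,227.5)))
# side foot: 8x crop left80 right468, bottom 560 ->
print("sidefoot",onz("side",320+274/8-.5,295+425/8-.5,6))
```

```text
foot [ 529.2 -272.5    0. ] [ 528.2 -270.5    8. ]
tip (array([ 529.1, -270.6,   96.9]), np.float64(2.010480274121571)) [ 527.6 -269.6  100. ]
pul (array([ 529.4, -273. ,   75.7]), np.float64(1.476166405682086))
sidefoot [ 529.6 -274.8    6. ]
```

Spindle axis is about (528.8,-271.5), so the TCP target is (528,-272). I'll move above it and come down to just over the tip.

```bash
python3 -m creep '{"offset":[[-0.0198,0.0467,0],[0,0,0.02],[0,0,0.02],[0,0,0],[0,0,0]],"rotation":[[0,0,0],[0,0,0],[0,0,0],[0,0,0],[0,0,0]]}'
python3 - <<'E'
from workcell import *
import cv2,numpy as np
from h import *
np.set_printoptions(precision=1,suppress=True)
s=grab_frame("side")[:,:,::-1];e=env.state();print(e["ee_pos"],e["ee_rot"],e["force"],e["gripper_width"])
print(proj("side",e["ee_pos"]))
cv2.imwrite('pics/c8.png',cv2.resize(s[260:360,310:400],(540,600),interpolation=cv2.INTER_CUBIC))
E
```

```text
time_s: 5.72
ee_pos: [529.0, -269.8, 128.4]
ee_rot: [-179.9, 0.0, 32.6]
force: [0.2, 0.1, -1.2]
gripper_width: 49.5
[ 529.4 -270.   129. ] [180.   -0.   32.6] [-0.9 -0.2 -1.4] 49.7491480452511
[357.4 291.5]
```

View pics/c8.png

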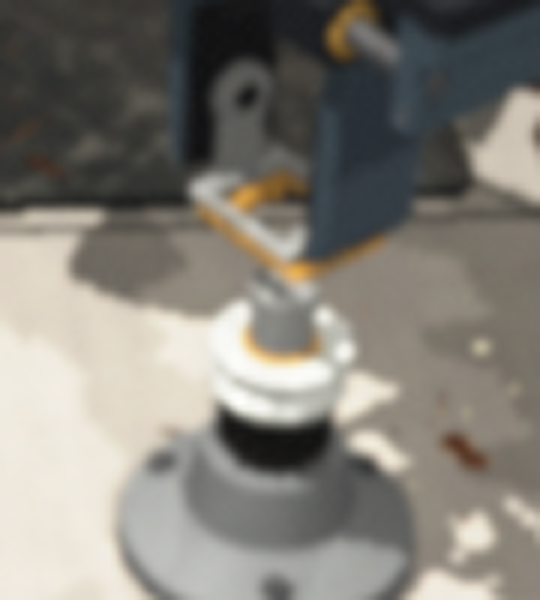

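The side view shows the clip directly over the spindle tip at (282,290), about 0.5 mm too far in +x. I'll nudge it by (-1,-2) mm and go down slowly while watching the force.

```bash
python3 -m creep '{"offset":[[-0.0019,0.0012,0],[0,0,0.006],[0,0,0.004],[0,0,0],[0,0,0]],"rotation":[[0,0,0],[0,0,0],[0,0,0],[0,0,0],[0,0,0]]}'; python3 -m creep '{"offset":[[0,0,0.003],[0,0,0.003],[0,0,0]],"rotation":[[0,0,0],[0,0,0],[0,0,0]]}';python3 -m creep '{"offset":[[0,0,0.002],[0,0,0.002],[0,0,0]],"rotation":[[0,0,0],[0,0,0],[0,0,0]]}'
python3 - <<'E'
from workcell import *
import cv2,numpy as np
from h import *
np.set_printoptions(precision=1,suppress=True)
s=grab_frame("side")[:,:,::-1];e=env.state();print(e["ee_pos"],e["ee_rot"],e["force"],e["gripper_width"],e["torque"])
cv2.imwrite('pics/c9.png',cv2.resize(s[260:360,310:400],(540,600),interpolation=cv2.INTER_CUBIC))
E
```

```text
time_s: 6.4
ee_pos: [528.3, -272.1, 119.0]
ee_rot: [180.0, -0.0, 32.6]
force: [-0.3, -0.4, -1.0]
gripper_width: 49.6
time_s: 6.78
ee_pos: [528.0, -272.0, 112.5]
ee_rot: [-180.0, 0.0, 32.5]
force: [0.2, -0.6, -0.8]
gripper_width: 49.6
time_s: 7.15
ee_pos: [528.1, -272.0, 108.8]
ee_rot: [-180.0, 0.0, 32.5]
force: [0.0, -0.0, -0.4]
gripper_width: 49.5
[ 528.2 -272.1  108.9] [-180.     0.    32.5] [-0.2 -0.7 -0.7] 49.26537514097823 [-0. -0. -0.]
```

View pics/c9.png

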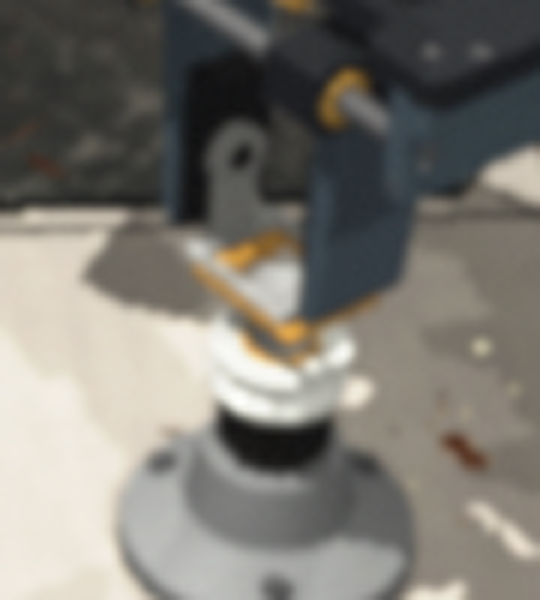

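The tip's light disc shows inside the clip's opening at (280,280), and there is no force yet. I'll keep going in small steps.

```bash
python3 -m creep '{"offset":[[0,0,0.002],[0,0,0.002],[0,0,0]],"rotation":[[0,0,0],[0,0,0],[0,0,0]]}';python3 -m creep '{"offset":[[0,0,0.002],[0,0,0]],"rotation":[[0,0,0],[0,0,0]]}'
python3 - <<'E'
from workcell import *
import cv2,numpy as np
np.set_printoptions(precision=2,suppress=True)
s=grab_frame("side")[:,:,::-1];e=env.state();print(e["ee_pos"],e["ee_rot"],e["force"],e["gripper_width"],e["torque"])
cv2.imwrite('pics/c10.png',cv2.resize(s[260:360,310:400],(540,600),interpolation=cv2.INTER_CUBIC))
E
```

```text
time_s: 7.58
ee_pos: [528.1, -272.0, 104.7]
ee_rot: [-180.0, 0.0, 32.5]
force: [-0.1, 0.0, -1.2]
gripper_width: 49.4
time_s: 7.82
ee_pos: [528.1, -272.1, 102.8]
ee_rot: [-180.0, 0.0, 32.5]
force: [-0.2, 0.2, -0.9]
gripper_width: 49.5
[ 528.14 -272.08  102.9 ] [-180.      0.01   32.55] [-0.36 -0.89 -0.81] 49.042692110710846 [ 0.01 -0.01 -0.08]
```

View pics/c10.png

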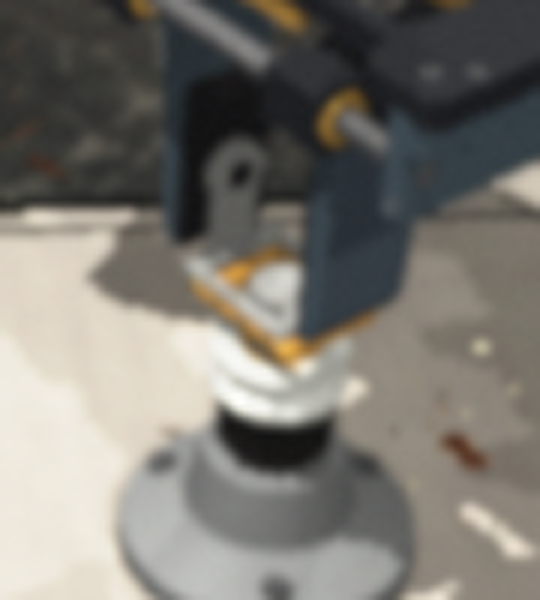

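The tip (280,278) is now through the clip's opening, with no force. Continuing down to the pulley.

```bash
python3 -m creep '{"offset":[[0,0,0.002],[0,0,0.002],[0,0,0]],"rotation":[[0,0,0],[0,0,0],[0,0,0]]}';python3 -m creep '{"offset":[[0,0,0.002],[0,0,0.002],[0,0,0]],"rotation":[[0,0,0],[0,0,0],[0,0,0]]}'; python3 -m creep '{"offset":[[0,0,0.002],[0,0,0.002],[0,0,0]],"rotation":[[0,0,0],[0,0,0],[0,0,0]]}'
```

```text
time_s: 8.25
ee_pos: [528.1, -272.0, 98.7]
ee_rot: [-180.0, 0.0, 32.5]
force: [-0.9, 0.8, -1.1]
gripper_width: 49.5
time_s: 8.62
ee_pos: [528.1, -272.0, 94.7]
ee_rot: [-180.0, 0.0, 32.5]
force: [-0.4, 0.4, -1.4]
gripper_width: 49.4
time_s: 9.0
ee_pos: [528.1, -272.0, 90.7]
ee_rot: [-180.0, 0.0, 32.5]
force: [0.9, -0.4, -1.2]
gripper_width: 49.1
```

```bash
python3 -m creep '{"offset":[[0,0,0.001],[0,0,0.001],[0,0,0]],"rotation":[[0,0,0],[0,0,0],[0,0,0]]}';python3 -m creep '{"offset":[[0,0,0.001],[0,0,0.001],[0,0,0]],"rotation":[[0,0,0],[0,0,0],[0,0,0]]}'; python3 -m creep '{"offset":[[0,0,0.001],[0,0,0.001],[0,0,0]],"rotation":[[0,0,0],[0,0,0],[0,0,0]]}'
```

```text
time_s: 9.38
ee_pos: [528.3, -272.1, 89.2]
ee_rot: [180.0, -0.0, 32.5]
force: [-0.2, 0.0, 2.2]
gripper_width: 49.5
time_s: 9.75
ee_pos: [528.3, -272.1, 87.0]
ee_rot: [180.0, -0.0, 32.5]
force: [-0.3, -1.1, 1.9]
gripper_width: 49.2
time_s: 10.12
ee_pos: [528.3, -272.1, 84.9]
ee_rot: [180.0, 0.0, 32.5]
force: [-0.1, 0.6, 1.7]
gripper_width: 49.0
```

Contact with the pulley came at TCP z of about 90, so the stop should be near 81. Continuing in 1 mm steps.

```bash
python3 -m creep '{"offset":[[0,0,0.001],[0,0,0.001],[0,0,0]],"rotation":[[0,0,0],[0,0,0],[0,0,0]]}'; python3 -m creep '{"offset":[[0,0,0.001],[0,0,0]],"rotation":[[0,0,0],[0,0,0]]}'; python3 -c "
from workcell import env
for k in ('ee_pos','force','torque'):print(env.state()[k].round(2))"
```

```text
time_s: 10.5
ee_pos: [528.3, -272.1, 83.0]
ee_rot: [180.0, -0.0, 32.5]
force: [1.0, -0.2, 3.2]
gripper_width: 49.6
time_s: 10.75
ee_pos: [528.3, -272.2, 82.0]
ee_rot: [180.0, -0.0, 32.5]
force: [-0.2, 0.4, 2.3]
gripper_width: 49.8
[ 528.27 -272.17   81.97]
[-0.16  0.4   2.32]
[0.07 0.08 0.  ]
```

```bash
python3 -m creep '{"offset":[[0,0,0.0005],[0,0,0]],"rotation":[[0,0,0],[0,0,0]]}'; python3 -m creep '{"offset":[[0,0,0.0005],[0,0,0]],"rotation":[[0,0,0],[0,0,0]]}'
```

```text
time_s: 11.0
ee_pos: [528.3, -272.1, 81.5]
ee_rot: [180.0, -0.0, 32.5]
force: [0.4, 0.5, 3.1]
gripper_width: 49.6
time_s: 11.25
ee_pos: [528.3, -272.1, 81.0]
ee_rot: [180.0, -0.0, 32.5]
force: [-0.1, -0.6, 2.3]
gripper_width: 49.3
```

```bash
python3 -m creep '{"offset":[[0,0,0.0005],[0,0,0]],"rotation":[[0,0,0],[0,0,0]]}'; python3 -c "
from workcell import env
for k in ('ee_pos','force','torque'):print(env.state()[k].round(2))"
```

```text
time_s: 11.5
ee_pos: [528.3, -272.1, 80.5]
ee_rot: [180.0, -0.0, 32.5]
force: [-0.2, -0.1, 3.1]
gripper_width: 49.6
[ 528.31 -272.14   80.48]
[-0.19 -0.05  3.13]
[ 0.09  0.08 -0.04]
```

```bash
python3 -m creep '{"offset":[[0,0,0.0005],[0,0,0]],"rotation":[[0,0,0],[0,0,0]]}'
```

```text
time_s: 11.75
ee_pos: [528.3, -272.1, 80.2]
ee_rot: [180.0, -0.0, 32.6]
force: [-0.9, 0.1, 4.5]
gripper_width: 49.7
```

```bash
python3 -m creep '{"offset":[[0,0,0.0005],[0,0,0]],"rotation":[[0,0,0],[0,0,0]]}'; python3 -c "
from workcell import env
for k in ('ee_pos','force','torque'):print(env.state()[k].round(2))"
```

```text
time_s: 12.0
ee_pos: [528.3, -272.1, 80.2]
ee_rot: [180.0, -0.0, 32.5]
force: [-1.5, 0.5, 7.5]
gripper_width: 49.5
[ 528.3  -272.14   80.17]
[-1.55  0.52  7.5 ]
[0.21 0.3  0.03]
```

The stop is firm: z is held at 80.2 while the force rises to 7.5 N, well under 25 N. I'll let go here.

```bash
python3 -m creep '{"offset":[[0,0,0],[0,0,0],[0,0,0],[0,0,0],[0,0,0]],"rotation":[[0,0,0],[0,0,0],[0,0,0],[0,0,0],[0,0,0]]}' 0
python3 - <<'E'
from workcell import *
import cv2,numpy as np
np.set_printoptions(precision=2,suppress=True)
s=grab_frame("side")[:,:,::-1];e=env.state();print(e["ee_pos"],e["ee_rot"],e["force"],e["gripper_width"],e["torque"])
cv2.imwrite('pics/c11.png',cv2.resize(s[260:360,310:400],(540,600),interpolation=cv2.INTER_CUBIC))
E
```

```text
time_s: 12.62
ee_pos: [528.1, -272.0, 79.2]
ee_rot: [-180.0, 0.0, 32.5]
force: [0.4, 0.5, 0.8]
gripper_width: 90.8
[ 528.09 -272.04   79.23] [-179.98    0.01   32.55] [ 0.15  0.33 -0.61] 91.29043733034219 [-0.03 -0.01  0.03]
```

View pics/c11.png

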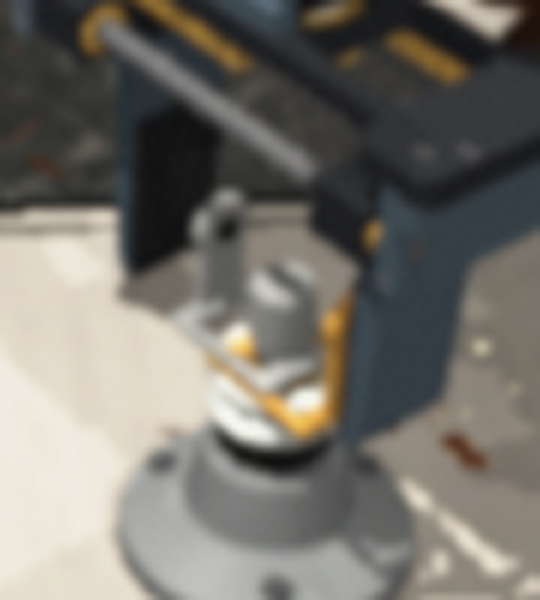

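The fingers are open, the pulley is still down and the clip is round the spindle. I'll retreat straight up, then back toward the robot, and inspect.

```bash
python3 -m creep '{"offset":[[0,0,-0.02],[0,0,-0.04],[0,0,-0.06],[0,0,-0.04],[0,0,0]],"rotation":[[0,0,0],[0,0,0],[0,0,0],[0,0,0],[0,0,0]]}' ; python3 -m creep '{"offset":[[0.03,-0.05,0],[0.03,-0.05,0],[0.03,-0.05,0],[0.03,-0.05,0],[0,0,0]],"rotation":[[0,0,0],[0,0,0],[0,0,0],[0,0,0],[0,0,0]]}' ;python3 - <<'E'
from workcell import *
import cv2,numpy as np
s=grab_frame("side")[:,:,::-1];t=grab_frame("top")[:,:,::-1]
cv2.imwrite('pics/side2.png',s);cv2.imwrite('pics/top2.png',t)
cv2.imwrite('pics/c12.png',np.hstack([cv2.resize(s[290:370,320:390],(350,400),interpolation=cv2.INTER_CUBIC),cv2.resize(t[200:260,390:450],(400,400),interpolation=cv2.INTER_CUBIC)]))
E
```

```text
time_s: 13.3
ee_pos: [529.9, -272.9, 243.4]
ee_rot: [179.6, -0.2, 32.6]
force: [0.1, 0.8, -0.1]
gripper_width: 91.4
time_s: 13.92
ee_pos: [520.6, -35.5, 238.1]
ee_rot: [-179.9, 0.1, 32.9]
force: [0.3, -0.4, 0.4]
gripper_width: 91.0
```

View pics/c12.png

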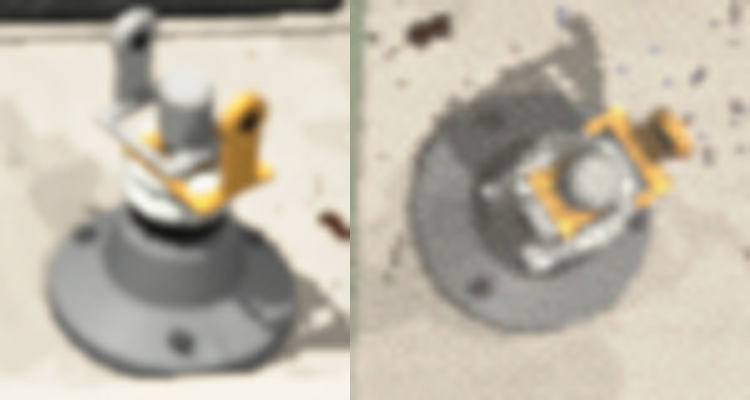

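View pics/top2.png

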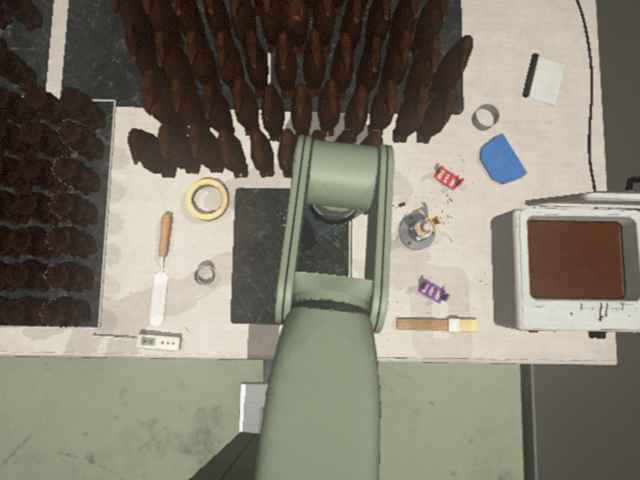

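The clip sits on the lowered pulley with the eyes well apart. I'll check the eye spacing and levelness against the relaxed picture, and the timer in the side view.

Run:
```python
import cv2,numpy as np
a=cv2.imread('pics/side2.png');b=cv2.imread('pics/side0.png')
z=lambda i,u,v:cv2.resize(i[v-15:v+25,u-20:u+20],(400,400),interpolation=cv2.INTER_CUBIC)
cv2.imwrite('pics/c13.png',np.hstack([z(a,357,307),z(b,314,247)]))
```

View pics/c13.png

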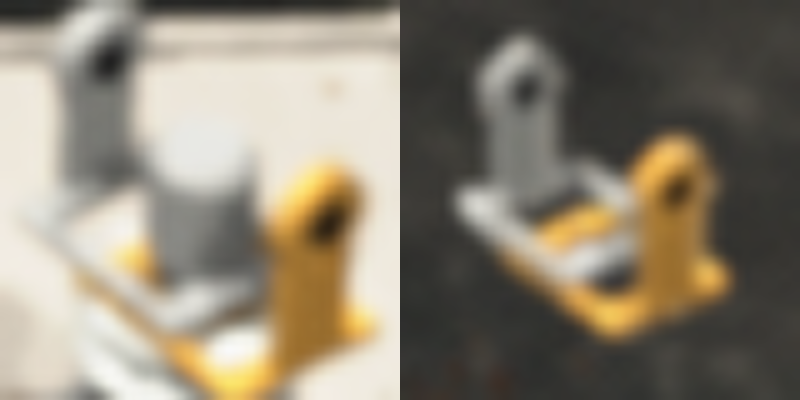

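View pics/side2.png

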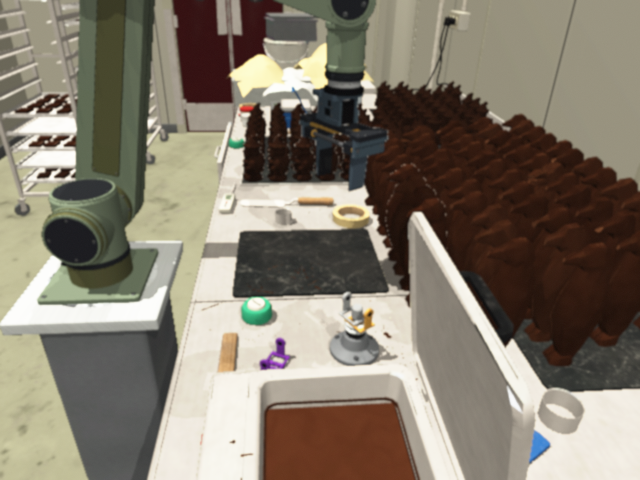

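Run:
```python
from h import *
np.set_printoptions(precision=1,suppress=True)
S=lambda u0,v0,x,y:(u0-20+x/10-.5,v0-15+y/10-.5)
for nm,u,v,st,br,z in (("relaxed",314,247,(123,88),(277,190),42),("now",357,307,(108,58),(325,222),103)):
    a=onz("side",*S(u,v,*st),z);b=onz("side",*S(u,v,*br),z);d=a-b
    print(nm,a,b,(a+b)/2,np.hypot(*d[:2]),np.degrees(np.arctan2(-d[0],d[1])))
for k in (0,3,6):
    pass
```

```text
relaxed [461.7  67.2  42. ] [494.6  17.4  42. ] [478.2  42.3  42. ] 59.632207416689866 33.41488942411874
now [ 515.8 -250.5  103. ] [ 546.5 -299.2  103. ] [ 531.1 -274.9  103. ] 57.53238574350751 32.16344624843894
```

The eye spacing is 57.5 mm now against 59.6 mm relaxed, so clip_jaw is about 0.002, meaning closed round the groove. It is level on the lowered pulley. I'll hand in.

```bash
python3 -c "
from workcell import env
print(env.job_done())"
```

```text
the job is handed in; nothing more can be done
None
```

The clip is in the spindle's groove and holding the pulley down, and I handed the job in at about 14 s of the 38 s allowed.

I pinched the brass and steel clip by its eyes at 30 N until it was fully spread (49.5 mm). I slipped it over the spindle and pressed the pulley about 9 mm to its stop, with at most about 8.5 N on the stand. Then I opened the gripper and retreated.

**Clip in the groove:** the side view puts the eyes 57.5 mm apart, against 59.6 mm relaxed. That gives a clip_jaw of about 0.002, the value for closed round the groove. The measurement is only good to about 1 mm. The clip looked level and the pulley was still down.

**Disagreement between checks:** the mid-point of the eyes came out about 2 to 3 mm from my estimate of the spindle axis. I put this down to the calibration and to assuming the eye height, because the clip passed over the shaft with no side force.

**Everything else:** the other objects look unmoved in the last pictures. The arm hid the timer in the top view, so I checked it in the side view only.

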